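# Refit the selector knob of a battery test set and hold it pressed for the reading

### The job

The selector knob has come off the battery test set: pick up the skirted knob with the pointer line, line its D-shaped bore up with the D-shaped shaft and push it right down onto the shaft. Turn it so that its pointer line points at the long mark on the panel, and press the knob in fully against its spring so that the meter needle swings over to the heavy arc. Finish still gripping the knob and keeping it pressed in, and leave the small knob, the jack plug, the tin and the cell where they are.

Things in the scene. Friction and masses are not known exactly. Their poses are not given: they have to be found in the camera images.
- knob: Loose black selector knob, upright on the table. Origin: centre of its underside; z up, x along the white pointer line. Skirt 42 mm across, 4 mm high; round fluted body 34 mm across up to 27 mm (grip at any yaw); bar 29 x 7 mm along x on top, up to 30 mm. About 35 g. Blind D-bore from below, 15.5 mm across, 15 mm deep, its flat 3.8 mm from the axis on the +x side, under the pointer line.
- knob_bore (a point): Centre of the closed end of the knob's bore, on its axis 15 mm above its underside; axes as the knob's. Meets shaft_top when the knob is right down. The bore has about 0.75 mm play on the shaft all round, so it goes on only within some 10 degrees of the right angle; otherwise it stands 15 mm too high on the shaft's end.
- test_set: Battery test set: olive metal case, panel upward, 165 (x) x 235 (y) mm, panel top 79 mm above the table; it stays put. Origin: centre of its underside; z up; -x is the front with two latches, +y the side with the handle. On the panel: bare shaft at x -8, y -60; round meter 76 mm across, 14 mm high at x +4, y +58; terminals and toggle, up to 16 mm high, near the front edge at y +18 to +95.
- shaft_top (a point): Centre of the top end of the bare upright D-shaft, 25 mm above the panel when not pressed; moves and turns with it. z up, x out through the shaft's flat. Shaft 14 mm across, flat 3 mm from the axis, top 2 mm chamfered; nut at its foot 3 mm high. Knob right down: its underside is 10 mm above the panel, 4 mm when fully pressed.
- dial_mark (a point): Outer end of the long mark on the panel, 44 mm from the shaft's axis straight in the test set's +x direction. The other marks round the shaft are short.
- selector (a joint): Turn of the shaft in rad, counter-clockwise from above; 0 when its flat faces the long mark; stops at -1.6 and 1.6. Starts at 0.6 to 1.3, so the knob is to be turned clockwise after fitting. Light friction, 0.03 N m, no detents.
- press (a joint): How far the shaft is pressed in, in m: 0 to 0.006 (end stop). A spring pushes it back up: 4 N at the beginning, 10 N at the stop. It can be pressed at any setting.
- needle (a joint): Swing of the meter needle in rad: 0 at rest (to the left of the dial), 1.3 with the shaft fully pressed; it follows the press switch in proportion. The heavy arc runs from 0.98 to 1.3.
- small_knob: Bystander: a smaller black knob without pointer line, 33 mm across, 24 mm high, with no bore. Origin: centre of its underside. Left of it stands the fixed tall radio (0.44 m high), whose nearest corner is 0.63 m ahead and 0.16 m to the right of the robot's base; it recedes from there to the left. Carry things past on the robot's side of it.
- jack_plug: Bystander: brass jack plug lying on the table, 67 mm long, 15 mm thick. Origin: under its middle.
- tin: Bystander: closed olive tin, 76 x 93 x 36 mm. Origin: centre of its underside.
- cell: Bystander: a dry cell standing upright behind the test set, 26 mm across, 50 mm high. Origin: centre of its underside.
Not all that is in view belongs to the job. What is shaped like the knob but blue is not meant.

How it is judged:
On the way, in this order (a step that is already met when the one before it is completed fails the run):
1. the knob is right down on the D-shaft (z of knob_bore in the frame of shaft_top below 0.0025 m and horizontal distance between knob_bore and shaft_top below 0.003 m and angle between the x axis of knob and the x axis of shaft_top, either way round below 0.4 rad), for 0.2 s.
2. the seated knob's pointer line is at the long mark (z of knob_bore in the frame of shaft_top below 0.0025 m and angle between the x axis of knob and the x axis of test_set, either way round below 0.22 rad), for 0.2 s.
At the end, for the whole second after the job is handed in: Ends holding: knob right down on the shaft (bore end within 2.5 mm of the shaft's end, axes within 3 mm), pointer within 0.22 rad of the long mark, shaft pressed in over 4.5 of 6 mm (needle over the heavy arc), fingers bearing on the knob with over 4 N (all of step 2 and z of knob_bore in the frame of shaft_top above -0.003 m and horizontal distance between knob_bore and shaft_top below 0.003 m and angle between the x axis of knob and the x axis of shaft_top, either way round below 0.4 rad and value of joint press above 0.0045 m and contact force between the fingers and knob above 4 N); the arm keeps its last pose, push and grip.
It fails at once if a bystander is displaced by more than 30 mm (distance of any of small_knob, jack_plug, tin, cell from where it was at the start of the episode above 0.03 m).
It also fails if it takes over 48 s, if anything falls off the work surface, if the arm or the gripper's body presses on something with over 40 N, if the wrist force passes 120 N, or if a joint passes its speed limit or range.

### The arm

A 7-joint arm with a two-finger parallel gripper is mounted at the origin on a cart in front of the work surface, level with it; the furniture and walls round the work are solid. World frame = base frame: x ahead of the robot, y to its left, z up, the work surface at z = 0. Lengths are in m, angles in rad, forces in N, time in s.
With the tool pointing down it reaches from about 0.4 to 0.85 m from the base axis. Payload 4.5 kg.
Tool frame: the origin (TCP) lies midway between the tips of the shut fingers; the grasp point (between the pads) lies 19 mm behind it; z points along the fingers, y is the line along which they close (so a half turn about z gives the same grasp; the last joint's range is limited). The gripper opens to 88 mm and grips with 3 to 60 N. Pads are 18 mm wide; open, the fingers measure 123 mm over their backs; the gripper's body (75 mm by 187 mm) begins 45 mm behind the grasp point.
Start: joints at [-1.103, 0.689, -0.195, 1.565, 0.157, 0.902, -0.215], TCP at [0.263, 0.567, 0.2] pointing down, gripper open.
Joint ranges: [-3.01, 3.01], [-0.46, 2.08], [-1.47, 1.51], [0.13, 2.56], [-1, 4.14], [0.04, 2.09], [-2.66, 2.66]. Speed limits (rad/s): [2.57, 2.57, 3.14, 3.14, 3.14, 3.14, 3.14].

### API

Orientations are given as a unit quaternion [x, y, z, w].
In Python, from plant import * gives the robot as it stands.
- The arm moves only by the tool send_rows, never from a script. Its argument "targets" is a list of rows, each a list of 2 entries, a list of its own where there are three numbers: the shift along the tool's x, y, z in units of 0.3 m (1.0 is 0.3 m), then the turn, a rotation vector about the tool's x, y, z in units of pi rad (1.0 is pi rad). A call has 1 to 12 rows; each row is the pose to reach, as a shift and turn from the pose commanded when the call began, along the tool's axes at that moment, turning the shorter way round; what a row does not reach only later rows make up. A row lasts 1/8 s, in which the tool goes at most 62.5 mm and 10.7 degrees, less where a joint would pass 70% of its speed; a pose out of reach is approached as far as the arm can. A call with a number of a shift or a turn outside -1 to 1 is refused whole. A call with a gripper value outside its range is refused whole. "fingers" is the opening, from 0 (shut) to 1 (fully open), set as the call begins (left out, the last holds). The fingers move at their own pace and stop on an object; "newtons" is the grip in N (left out, the last holds). Time passes only in rows, so rows that repeat a pose let the fingers close. It gives the time, the measured TCP pose, the force, the opening and the grip force at its end, in the units of the state.
- get_state(): the state, without advancing time (a new reading comes with each control period).
- snapshot(name): name is "side" or "top"; returns a dict with "img" (420x560x3 uint8, blue, green, red), "fx", "fy", "cx", "cy" (pixels), "cam_to_world" (4x4, takes a point from camera to world coordinates). Camera axes: x right, y down, z forward; pixel columns grow to the right and rows downward; lengths in m; the calibration is good to about 2 mm. A picture is of the moment at which its call begins. There is no depth.
- finish_job(): hands the job in; it is judged then, once.
The state is a dict: "clock": time; "q": joint angles; "qd": joint speeds; "joint_torque": joint torques, N m; "tool_pos": TCP position; "eef_rot": TCP orientation; "contact_force": force on the tool from outside, world axes, zero at the start; "moment": the same for the moment, N m; "opening": opening from 0.0 (shut) to 1.0 (fully open); "finger_force": force on a finger pad.
Only numpy, scipy, OpenCV 4.12 (cv2) and the standard library are available. Lean on these libraries where they do the work, as an engineer would, in place of code of your own. Each camera call takes 0.05 s, during which the arm holds its last target. There are 200 camera calls.

## Working session

There is one attempt and no reset: what is moved stays moved. The work goes in short steps, Python scripts to look and compute and a tool call to move; the robot and the scene stay as the last step left them, time stands still between calls to the robot, and variables do not carry over. Pictures are saved under pics/ and viewed, at most 10 in all, crops included, and the job is handed in when it is done.

Besides the shell and the picture viewer there is one more tool, called after "Request:" by a JSON object that holds its "api" and its "payload", one argument or row to a line. send_rows: Moves the arm, as the interface text tells. Its arguments: {"type":"object","properties":{"targets":{"type":"array"},"fingers":{"type":"number"},"newtons":{"type":"number"}},"required":["targets"]}

```bash
mkdir -p pics; ls; python3 - <<'E'
from plant import *
import cv2
s=get_state();print({k:s[k] for k in("clock","tool_pos","eef_rot","contact_force","opening")})
for n in("side","top"):
    d=snapshot(n);cv2.imwrite(f"pics/{n}0.png",d["img"]);print(n,d["fx"],d["fy"],d["cx"],d["cy"],d["cam_to_world"])
E
```

```text
pics
{'clock': 0.0, 'tool_pos': array([0.26247994, 0.56643851, 0.19879651]), 'eef_rot': array([ 2.15164010e-01,  9.76577491e-01, -9.16937284e-04, -1.12599842e-04]), 'contact_force': array([ 0.60340741, -0.08086118, -0.43532079]), 'opening': 1.0005500604427728}
side 460.1770239910856 460.1770239910856 285.9690081869112 207.82349515088194 [[ 0.86482697 -0.17629192  0.47010155  0.0353083 ]
 [-0.50203126 -0.31527839  0.80533481 -0.91316233]
 [ 0.00623884 -0.93248094 -0.36116531  0.47714263]
 [ 0.          0.          0.          1.        ]]
top 411.88945502476133 411.88945502476133 279.4507790227697 209.964372179145 [[-0.00416918 -0.98957653  0.14394757  0.42331988]
 [-0.99922275  0.0097652   0.03819083 -0.09697248]
 [-0.03919843 -0.14367646 -0.9888481   0.91973088]
 [ 0.          0.          0.          1.        ]]
```

View pics/side0.png

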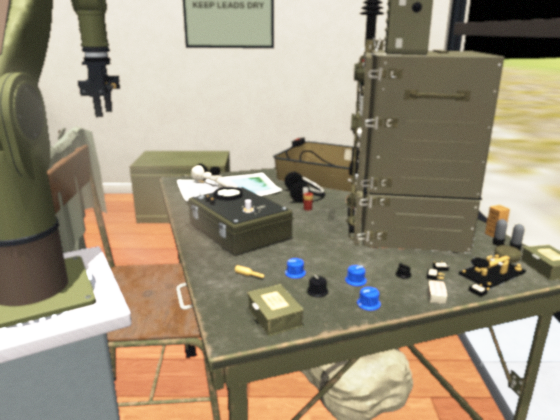

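View pics/top0.png

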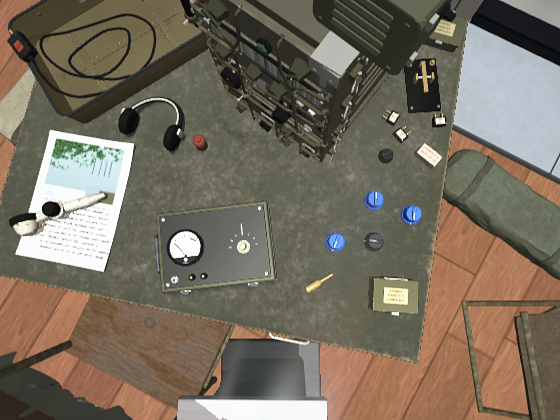

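The black objects in the top view are (374,241) and (386,155). The first is larger, skirted and shows a line, so it should be the knob; the second looks like the small knob. The blue ones at (375,200), (412,214) and (336,242) are not meant. The shaft is at (243,246) and the long mark at about (241,228). I'll confirm with a crop.

```bash
python3 - <<'E'
import cv2,numpy as np
t=cv2.imread("pics/top0.png");s=cv2.imread("pics/side0.png")
r=lambda im,x,y,w,h:cv2.resize(im[y:y+h,x:x+w],(400,300),interpolation=cv2.INTER_CUBIC)
a=np.hstack([r(t,354,226,40,30),r(t,366,140,40,30)])
b=np.hstack([r(t,215,218,60,45),r(s,295,265,48,36)])
im=np.vstack([a,b]);im=np.clip(im.astype(float)*1.5,0,255).astype(np.uint8);cv2.imwrite("pics/crop1.png",im)
E
```

```text
(no output)
```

View pics/crop1.png

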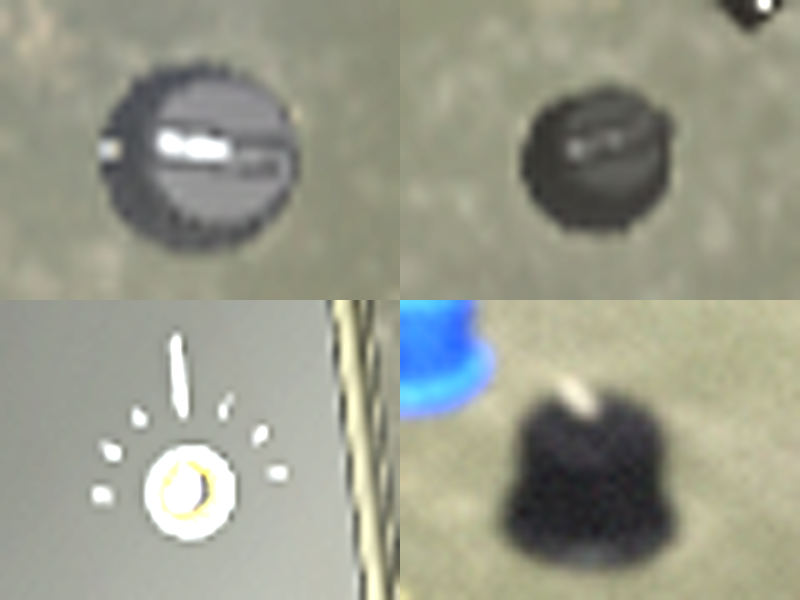

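The crop confirms it: the knob at top (374,241) has a skirt and a white pointer pointing image-left (roughly world +y), while (386,155) has neither. Next I measure the positions.

```bash
cat > h.py <<'E'
import numpy as np,cv2
from scipy.spatial.transform import Rotation as R
C={"side":(460.177,285.969,207.823,np.array([[0.86482697,-0.17629192,0.47010155,0.0353083],[-0.50203126,-0.31527839,0.80533481,-0.91316233],[0.00623884,-0.93248094,-0.36116531,0.47714263]])),
"top":(411.889,279.451,209.964,np.array([[-0.00416918,-0.98957653,0.14394757,0.42331988],[-0.99922275,0.0097652,0.03819083,-0.09697248],[-0.03919843,-0.14367646,-0.9888481,0.91973088]]))}
def ray(n,p):
    f,cx,cy,T=C[n];d=T[:,:3]@[(p[0]-cx)/f,(p[1]-cy)/f,1];return T[:,3],d/np.linalg.norm(d)
def plane(n,p,z):
    o,d=ray(n,p);return o+d*(z-o[2])/d[2]
def tri(pt,ps):
    A=[];b=[]
    for n,p in(("top",pt),("side",ps)):
        o,d=ray(n,p);M=np.eye(3)-np.outer(d,d);A.append(M);b.append(M@o)
    x=np.linalg.lstsq(np.vstack(A),np.hstack(b),rcond=None)[0]
    return x
def proj(n,X):
    f,cx,cy,T=C[n];c=T[:,:3].T@(np.array(X)-T[:,3]);return np.array([f*c[0]/c[2]+cx,f*c[1]/c[2]+cy])
def shift(pos,quat,target,yaw):  # yaw: desired world direction of tool y (mod pi)
    r=R.from_quat(quat);d=r.inv().apply(np.array(target)-pos)/0.3
    y=r.apply([0,1,0]);e=(yaw-np.arctan2(y[1],y[0])+np.pi/2)%np.pi-np.pi/2
    x=np.array([np.sin(yaw),-np.cos(yaw),0]);yy=np.array([np.cos(yaw),np.sin(yaw),0])
    if r.apply([1,0,0])@x<0:x,yy=-x,-yy
    g=R.from_matrix(np.c_[x,yy,[0,0,-1]]);return d,(r.inv()*g).as_rotvec()/np.pi,e
E
python3 - <<'E'
from h import *
t=cv2.imread("pics/top0.png");s=cv2.imread("pics/side0.png")
def white(im,x,y,w,h,th):
    c=im[y:y+h,x:x+w].min(2).astype(float);m=(c>th).astype(np.uint8)
    n,l,st,ce=cv2.connectedComponentsWithStats(m);print([(st[i,4],np.round(ce[i]+[x,y],1).tolist(),st[i,2:4].tolist()) for i in range(1,n)])
print("top panel");white(t,222,218,50,42,130)
print("side panel");white(s,215,185,70,40,130)
print("knob top");white(t,360,228,28,26,120)
print("knob side");white(s,303,268,30,32,90)
# knob dark blobs
for im,(x,y,w,h) in((t,(354,222,42,38)),(s,(300,268,36,36))):
    c=im[y:y+h,x:x+w].max(2);m=(c<50).astype(np.uint8);n,l,st,ce=cv2.connectedComponentsWithStats(m);i=1+st[1:,4].argmax();print("dark",st[i,:5]+[x,y,0,0,0],ce[i]+[x,y])
for nm,P in(("knobtop",((373.3,240.8),(316.6,276.4))),("shaft",((243.5,246.5),(248,202)))):print(nm,tri(*P))
print("panel corners",[plane("top",p,.079).round(3).tolist() for p in((157,210),(268,202),(275,281),(161,291))])
print("knob top at z.03",plane("top",(376.5,241),.027),"skirt mark",plane("top",(364.8,240.8),.004))
r=lambda im,x,y,w,h:cv2.resize(im[y:y+h,x:x+w],(400,400),interpolation=cv2.INTER_CUBIC)
cv2.imwrite("pics/shaft1.png",np.hstack([r(t,233,236,20,20),r(s,230,186,40,40)]))
E
```

```text
top panel
[(np.int32(23), [241.3, 229.1], [3, 13]), (np.int32(5), [266.8, 225.6], [2, 4]), (np.int32(11), [267.4, 234.2], [2, 7]), (np.int32(5), [248.4, 233.4], [2, 4]), (np.int32(5), [235.4, 235.2], [2, 3]), (np.int32(5), [253.4, 237.8], [2, 3]), (np.int32(7), [231.0, 240.0], [3, 3]), (np.int32(13), [268.4, 243.1], [2, 8]), (np.int32(137), [242.8, 246.4], [13, 14]), (np.int32(6), [256.0, 243.5], [3, 2]), (np.int32(9), [230.0, 247.0], [3, 3]), (np.int32(19), [269.7, 253.9], [3, 12]), (np.int32(1), [268.0, 259.0], [1, 1])]
side panel
[(np.int32(388), [256.5, 188.5], [68, 12]), (np.int32(133), [228.2, 192.0], [22, 7]), (np.int32(108), [248.0, 206.2], [11, 14]), (np.int32(5), [260.6, 206.6], [4, 2]), (np.int32(6), [283.7, 207.5], [2, 4]), (np.int32(8), [235.5, 220.5], [4, 2])]
knob top
[(np.int32(15), [372.9, 240.3], [7, 3]), (np.int32(2), [364.0, 240.5], [1, 2])]
knob side
[(np.int32(486), [318.0, 279.9], [30, 32]), (np.int32(1), [321.0, 299.0], [1, 1]), (np.int32(2), [323.5, 298.5], [2, 2])]Traceback (most recent call last):
  File "<stdin>", line 12, in <module>
ValueError: attempt to get argmax of an empty sequence
```

```bash
python3 - <<'E'
from h import *
t=cv2.imread("pics/top0.png");s=cv2.imread("pics/side0.png")
for n,im,(x,y,w,h) in(("top",t,(354,222,42,38)),("side",s,(300,268,36,36))):
    c=cv2.GaussianBlur(im,(3,3),0)[y:y+h,x:x+w].max(2);k,_=cv2.threshold(c,0,255,cv2.THRESH_OTSU)
    m=(c<k).astype(np.uint8);q,l,st,ce=cv2.connectedComponentsWithStats(m);i=1+st[1:,4].argmax();print(n,k,st[i]+[x,y,0,0,0],ce[i]+[x,y])
    ys,xs=np.where(l==i);print("hull ctr",cv2.minEnclosingCircle(np.c_[xs,ys].astype(np.float32)))
for nm,P in(("knobtop",((372.9,240.3),(316.6,276.4))),("shaft",((243.5,246.5),(248,202)))):
    X=tri(*P);print(nm,X,proj("top",X),proj("side",X))
pc=[plane("top",p,.079) for p in((157,210),(268,202),(275,281),(161,291))];print("panel",np.round(pc,3).tolist(),np.mean(pc,0))
print("mark",plane("top",(240.8,223),.079),plane("top",(242,235.5),.079))
print("knobtop z.027",plane("top",(376.5,241),.027),"skirt mark",plane("top",(364.3,240.6),.004))
r=lambda im,x,y,w,h:cv2.resize(im[y:y+h,x:x+w],(400,400),interpolation=cv2.INTER_CUBIC)
cv2.imwrite("pics/shaft1.png",np.hstack([r(t,233,236,20,20),r(s,236,190,26,26)]))
E
```

```text
top 86.0 [364 232  20  20 162] [371.83950617 242.28395062]
hull ctr ((19.30769157409668, 19.30769157409668), 9.87805461883545)
side 84.0 [307 277  21  21 357] [317.21568627 287.19607843]
hull ctr ((17.0, 19.0), 11.662003517150879)
knobtop [ 0.48519681 -0.26284764  0.02885201] [372.88042428 240.33487268] [316.64362456 276.3942452 ]
shaft [0.46946913 0.00707    0.09861488] [243.41461799 246.67900262] [248.16783938 201.99649085]
panel [[0.548, 0.191, 0.079], [0.563, -0.041, 0.079], [0.401, -0.055, 0.079], [0.382, 0.177, 0.079]] [0.47346683 0.06811236 0.079     ]
mark [0.519326   0.01538242 0.079     ] [0.49348759 0.01266558 0.079     ]
knobtop z.027 [ 0.48384362 -0.27085331  0.027     ] skirt mark [ 0.48646868 -0.2486741   0.004     ]
```

View pics/shaft1.png

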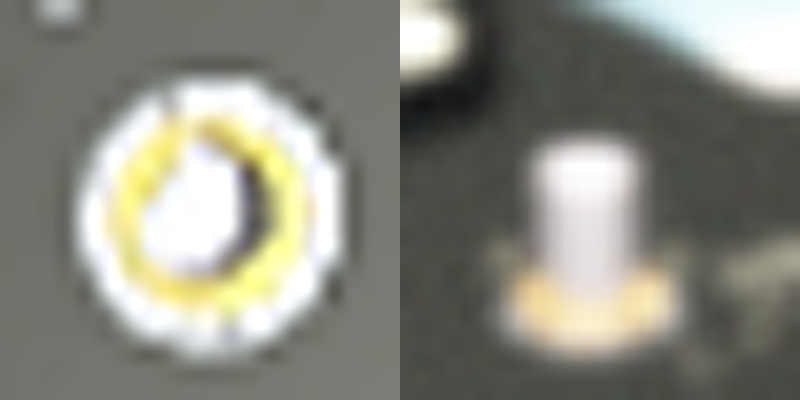

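Shaft top is at about (0.470, 0.007) and the test set's yaw is about 0.08. The flat faces up-left in the image, roughly 0.95–1.2 in world yaw. The knob is at about (0.484, -0.270) with its pointer yaw near 1.44. I'm moving now.

Request:
{"api": "send_rows", "payload": {
  "targets": [
    [[-0.31, -0.24, 0], [0, 0, 0]],
    [[-0.62, -0.48, 0], [0, 0, 0]],
    [[-0.62, -0.48, 0], [0, 0, 0]],
    [[-0.62, -0.48, 0], [0, 0, 0]],
    [[-0.62, -0.48, 0], [0, 0, 0]]
  ],
  "fingers": 0.65,
  "newtons": 5
}}

```text
clock: 0.72
tool_pos: [0.3733, 0.3534, 0.1993]
eef_rot: [0.219, 0.976, -0.002, 0.001]
contact_force: [-0.8, 0.4, 0.1]
opening: 0.649
finger_force: 0.0
```

Request:
{"api": "send_rows", "payload": {
  "targets": [
    [[-0.31, -0.24, 0], [0, 0, 0]],
    [[-0.62, -0.48, 0], [0, 0, 0]],
    [[-0.62, -0.48, 0], [0, 0, 0]],
    [[-0.62, -0.48, 0], [0, 0, 0]],
    [[-0.62, -0.48, 0], [0, 0, 0]]
  ]
}}

```text
clock: 1.35
tool_pos: [0.4808, 0.1463, 0.1993]
eef_rot: [0.218, 0.976, -0.001, 0.0]
contact_force: [-0.2, 0.6, 0.2]
opening: 0.649
finger_force: 0.0
```

Request:
{"api": "send_rows", "payload": {
  "targets": [
    [[-0.3, -0.63, 0], [0, 0, 0]],
    [[-0.3, -0.63, 0], [0, 0, 0]],
    [[-0.3, -0.63, 0], [0, 0, 0]],
    [[-0.3, -0.63, 0], [0, 0, 0]],
    [[-0.3, -0.63, 0], [0, 0, -0.138]],
    [[-0.3, -0.63, 0], [0, 0, -0.138]],
    [[-0.3, -0.63, 0], [0, 0, -0.138]]
  ]
}}

```text
clock: 2.22
tool_pos: [0.4819, -0.057, 0.1996]
eef_rot: [-0.003, 1.0, 0.001, 0.0]
contact_force: [-0.4, 0.5, -0.7]
opening: 0.651
finger_force: 0.0
```

Request:
{"api": "send_rows", "payload": {
  "targets": [
    [[-0.007, -0.712, 0.2], [0, 0, 0]],
    [[-0.007, -0.712, 0.2], [0, 0, 0]],
    [[-0.007, -0.712, 0.2], [0, 0, 0]],
    [[-0.007, -0.712, 0.2], [0, 0, 0]],
    [[-0.007, -0.712, 0.3], [0, 0, 0]],
    [[-0.007, -0.712, 0.45], [0, 0, 0]],
    [[-0.007, -0.712, 0.45], [0, 0, 0]]
  ]
}}

```text
clock: 3.1
tool_pos: [0.4826, -0.2701, 0.0622]
eef_rot: [-0.002, 1.0, 0.002, -0.003]
contact_force: [-0.4, 0.2, 0.6]
opening: 0.648
finger_force: 0.0
```

```bash
sed -i 's/x=np.array(\[np.sin(yaw),-np.cos(yaw),0\])/x=np.array([-np.sin(yaw),np.cos(yaw),0])/' h.py; python3 - <<'E'
from plant import *
from h import *
s=get_state();print(s["tool_pos"],s["clock"],s["q"][6])
t=snapshot("top")["img"];c=snapshot("side")["img"]
p=proj("side",s["tool_pos"]);print(p,proj("top",s["tool_pos"]))
r=lambda im,x,y,w,h:cv2.resize(im[y:y+h,x:x+w],(400,400),interpolation=cv2.INTER_CUBIC)
cv2.imwrite("pics/app.png",np.hstack([r(t,325,195,100,100),r(c,270,210,100,100)]))
E
```

```text
[ 0.48257839 -0.27009748  0.06217478] 3.1 1.5486537372058953
[318.14076176 263.04058828] [379.45756891 240.43689403]
```

View pics/app.png

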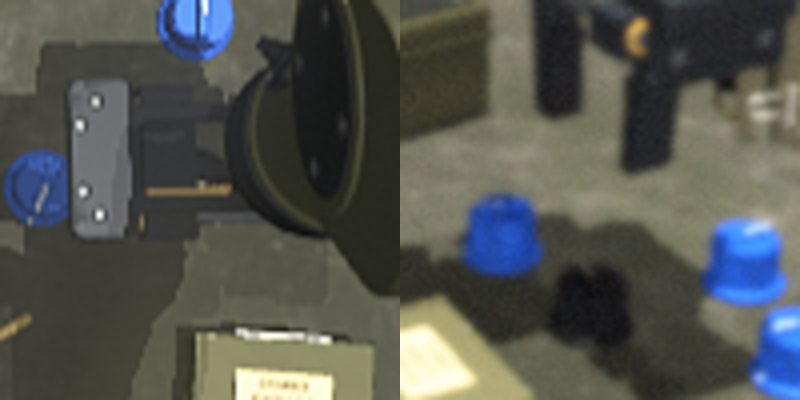

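The side view shows the fingertips higher than the projected TCP, so I check this numerically before descending.

```bash
python3 - <<'E'
from h import *
for y in(-.30,-.24):
  for z in(.062,.08,.1): print(y,z,proj("side",[.4826,y,z]).round(1))
for p in((332.5,251),(310,238)):
  o,d=ray("side",p); k=(.4826-o[0])/d[0]; print(o+d*k)
print(proj("side",[.484,-.2705,0]),proj("side",[.484,-.2705,.03]))
E
```

```text
-0.3 0.062 [327.1 269.8]
-0.3 0.08 [327.5 261.1]
-0.3 0.1 [327.9 251.4]
-0.24 0.062 [309.6 256.8]
-0.24 0.08 [309.8 248.5]
-0.24 0.1 [310.1 239.2]
[ 0.4826     -0.31375888  0.10672583]
[ 0.4826     -0.23965989  0.10241387]
[317.85963022 291.19696534] [318.34465473 277.74743178]
```

```bash
python3 - <<'E'
from plant import *
from h import *
print(proj("side",[.263,.567,.2]),proj("side",[.263,.567,.22]))
a=cv2.imread("pics/side0.png")[60:130,70:130]
s=get_state();print(s["clock"],s["tool_pos"],s["q"])
c=snapshot("side")["img"];print(get_state()["tool_pos"])
b=c[190:310,250:400]
cv2.imwrite("pics/chk.png",np.hstack([cv2.resize(a,(343,400)),cv2.resize(b,(450,400))]))
E
```

```text
[105.76621625 126.13418208] [104.8723239  119.54466038]
3.2 [ 0.48485135 -0.27176808  0.06521117] [ 0.61790559  0.81088773 -0.32084333  1.88171267  0.47240255  0.52345485
  1.54926257]
[ 0.48525241 -0.27244214  0.065918  ]
```

View pics/chk.png

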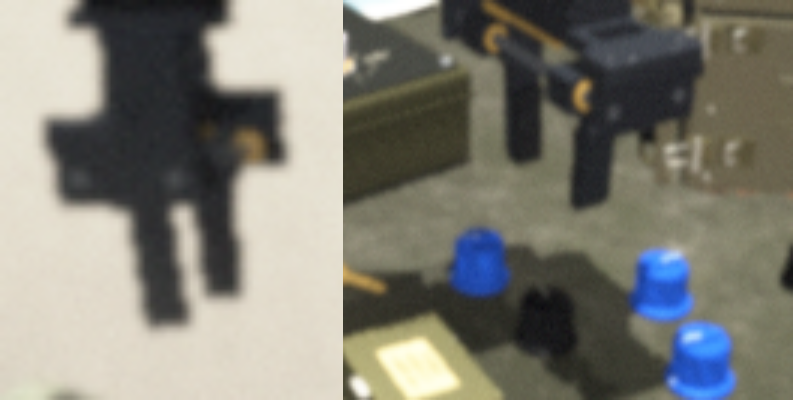

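```bash
python3 - <<'E'
from h import *
for z in(.1,.13,.17,.21):
  print(z,[proj("top",[.4826+dx,-.27+.0935,z]).round(0).tolist() for dx in(.0375,-.0375)])
# tip mid and finger base in side: find (x,z) given mid y
for y in(-.272,):
  for p in((321,244.5),):
    o,d=ray("side",p);
    for x in(.45,.4826,.52): print(x,o+d*((x-o[0])/d[0]))
E
```

```text
0.1 [[335.0, 221.0], [336.0, 258.0]]
0.13 [[337.0, 219.0], [338.0, 258.0]]
0.17 [[339.0, 216.0], [340.0, 257.0]]
0.21 [[341.0, 213.0], [342.0, 257.0]]
0.45 [ 0.45       -0.32357576  0.13148188]
0.4826 [ 0.4826     -0.27722682  0.10430858]
0.52 [ 0.52       -0.22405349  0.07313431]
```

Both views put the real fingertips about 38 mm above the reported TCP height, with x and y agreeing. I'll descend in stages, watching the force and checking visually.

Request:
{"api": "send_rows", "payload": {
  "targets": [
    [[0, 0, 0.07], [0, 0, 0]],
    [[0, 0, 0.13], [0, 0, 0]],
    [[0, 0, 0.19], [0, 0, 0]],
    [[0, 0, 0.19], [0, 0, 0]]
  ]
}}

```text
clock: 3.75
tool_pos: [0.4842, -0.2732, 0.0084]
eef_rot: [-0.0, 1.0, -0.0, 0.0]
contact_force: [0.9, -0.3, -0.5]
opening: 0.649
finger_force: 0.0
```

```bash
python3 - <<'E'
from plant import *
from h import *
s=get_state();print(s["clock"],s["tool_pos"],s["contact_force"])
c=snapshot("side")["img"];t=snapshot("top")["img"]
cv2.imwrite("pics/chk2.png",np.hstack([cv2.resize(c[210:310,260:380],(480,400)),cv2.resize(t[210:290,340:400],(300,400))]))
E
```

```text
3.75 [ 0.48419166 -0.27318047  0.00836143] [ 0.91827748 -0.2998603  -0.51114465]
```

View pics/chk2.png

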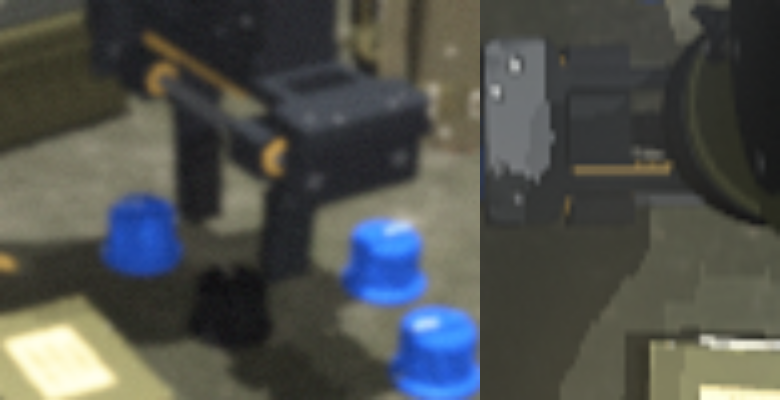

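The fingertips are just above the knob's top (side px (331,279) and (310,265)), with no contact. I'll continue down gently.

Request:
{"api": "send_rows", "payload": {
  "targets": [
    [[0, -0.005, 0.04], [0, 0, 0]],
    [[0, -0.005, 0.08], [0, 0, 0]],
    [[0, -0.005, 0.08], [0, 0, 0]]
  ]
}}

```text
clock: 4.22
tool_pos: [0.4826, -0.2746, -0.0175]
eef_rot: [0.0, 1.0, 0.0, -0.001]
contact_force: [0.5, 0.2, -0.2]
opening: 0.65
finger_force: 0.0
```

Request:
{"api": "send_rows", "payload": {
  "targets": [
    [[0, 0, 0.01], [0, 0, 0]],
    [[0, 0, 0.01], [0, 0, 0]]
  ]
}}

```text
clock: 4.47
tool_pos: [0.4834, -0.2749, -0.0195]
eef_rot: [0.0, 1.0, 0.0, -0.0]
contact_force: [-0.3, 1.0, -1.2]
opening: 0.648
finger_force: 0.0
```

Request:
{"api": "send_rows", "payload": {
  "targets": [
    [[0, 0, 0.007], [0, 0, 0]],
    [[0, 0, 0.007], [0, 0, 0]]
  ]
}}

```text
clock: 4.72
tool_pos: [0.4835, -0.2749, -0.0215]
eef_rot: [0.0, 1.0, 0.0, 0.0]
contact_force: [-0.3, -0.2, 0.1]
opening: 0.647
finger_force: 0.0
```

Request:
{"api": "send_rows", "payload": {
  "targets": [
    [[0, 0.012, 0.007], [0, 0, 0]],
    [[0, 0.012, 0.007], [0, 0, 0]]
  ]
}}

```text
clock: 4.97
tool_pos: [0.4835, -0.2707, -0.0237]
eef_rot: [-0.0, 1.0, 0.0, -0.0]
contact_force: [-0.3, 0.1, -0.7]
opening: 0.649
finger_force: 0.0
```

Request:
{"api": "send_rows", "payload": {
  "targets": [
    [[0, 0, 0.007], [0, 0, 0]],
    [[0, 0, 0.007], [0, 0, 0]]
  ]
}}

```text
clock: 5.22
tool_pos: [0.4833, -0.2714, -0.0259]
eef_rot: [0.0, 1.0, 0.0, -0.0]
contact_force: [-0.5, -0.2, -0.5]
opening: 0.649
finger_force: 0.0
```

Request:
{"api": "send_rows", "payload": {
  "targets": [
    [[0, 0, 0.007], [0, 0, 0]],
    [[0, 0, 0.007], [0, 0, 0]]
  ]
}}

```text
clock: 5.48
tool_pos: [0.4833, -0.2713, -0.028]
eef_rot: [0.0, 1.0, 0.0, -0.0]
contact_force: [-0.6, -0.6, 0.7]
opening: 0.646
finger_force: 0.0
```

Request:
{"api": "send_rows", "payload": {
  "targets": [
    [[0, 0, 0.007], [0, 0, 0]],
    [[0, 0, 0.007], [0, 0, 0]]
  ]
}}

```text
clock: 5.72
tool_pos: [0.4833, -0.2713, -0.0301]
eef_rot: [0.0, 1.0, 0.0, -0.0]
contact_force: [-0.0, 0.3, -0.1]
opening: 0.654
finger_force: 0.0
```

Request:
{"api": "send_rows", "payload": {
  "targets": [
    [[0, 0, 0.006], [0, 0, 0]],
    [[0, 0, 0.006], [0, 0, 0]]
  ]
}}

```text
clock: 5.98
tool_pos: [0.4834, -0.2713, -0.0319]
eef_rot: [0.0, 1.0, 0.0, -0.0]
contact_force: [0.8, -0.6, 0.5]
opening: 0.65
finger_force: 0.0
```

Request:
{"api": "send_rows", "payload": {
  "targets": [
    [[0, 0, 0.006], [0, 0, 0]],
    [[0, 0, 0.006], [0, 0, 0]]
  ]
}}

```text
clock: 6.22
tool_pos: [0.4834, -0.2713, -0.0336]
eef_rot: [0.0, 1.0, 0.0, -0.0]
contact_force: [-0.6, -1.4, -0.5]
opening: 0.65
finger_force: 0.0
```

Request:
{"api": "send_rows", "payload": {
  "targets": [
    [[0, 0, 0.005], [0, 0, 0]],
    [[0, 0, 0.005], [0, 0, 0]]
  ]
}}

```text
clock: 6.48
tool_pos: [0.4834, -0.2713, -0.0351]
eef_rot: [0.0, 1.0, 0.0, -0.0]
contact_force: [-0.2, -0.2, -0.4]
opening: 0.646
finger_force: 0.0
```

Request:
{"api": "send_rows", "payload": {
  "targets": [
    [[0, 0, 0.005], [0, 0, 0]],
    [[0, 0, 0.005], [0, 0, 0]]
  ]
}}

```text
clock: 6.72
tool_pos: [0.4834, -0.2713, -0.0366]
eef_rot: [0.0, 1.0, 0.0, -0.0]
contact_force: [-0.2, 0.7, 0.4]
opening: 0.654
finger_force: 0.0
```

```bash
python3 - <<'E'
from plant import *
from h import *
s=get_state();print(s["clock"],s["tool_pos"],s["contact_force"])
c=snapshot("side")["img"]
cv2.imwrite("pics/chk3.png",cv2.resize(c[240:310,280:360],(640,560),interpolation=cv2.INTER_CUBIC))
E
```

```text
6.725 [ 0.48340815 -0.27131576 -0.03662375] [-0.16345038  0.71500007  0.38616504]
```

View pics/chk3.png

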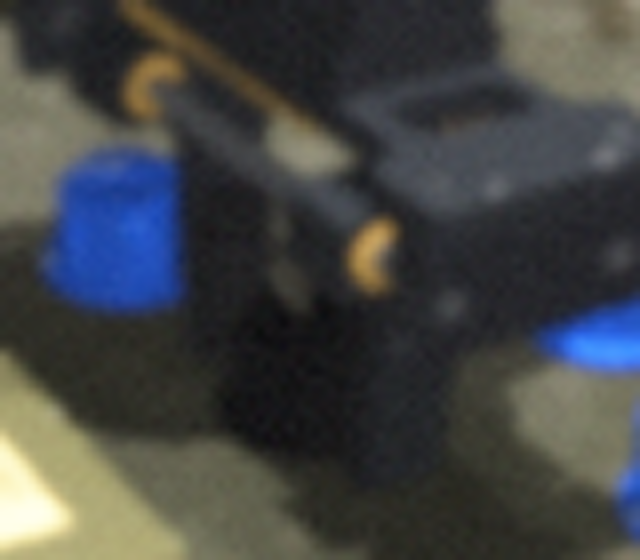

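The near tip is at px (330,300), almost on the table, so the height bias is about 37 mm. I'll raise 5 mm and close. The opening will tell body (0.386) from skirt (0.477).

Request:
{"api": "send_rows", "payload": {
  "targets": [
    [[0, 0, -0.018], [0, 0, 0]],
    [[0, 0, -0.018], [0, 0, 0]]
  ]
}}

```text
clock: 7.02
tool_pos: [0.4838, -0.2715, -0.0306]
eef_rot: [0.0, 1.0, -0.0, 0.0]
contact_force: [-0.7, 0.2, 0.0]
opening: 0.651
finger_force: 0.0
```

Request:
{"api": "send_rows", "payload": {
  "targets": [
    [[0, 0, 0], [0, 0, 0]],
    [[0, 0, 0], [0, 0, 0]],
    [[0, 0, 0], [0, 0, 0]],
    [[0, 0, 0], [0, 0, 0]],
    [[0, 0, 0], [0, 0, 0]]
  ],
  "fingers": 0,
  "newtons": 4
}}

```text
clock: 7.65
tool_pos: [0.4834, -0.2713, -0.0311]
eef_rot: [0.0, 1.0, 0.0, -0.0]
contact_force: [-0.4, 0.2, -0.6]
opening: 0.383
finger_force: 4.0
```

Request:
{"api": "send_rows", "payload": {
  "targets": [
    [[0, 0, 0], [0, 0, 0]],
    [[0, 0, 0], [0, 0, 0]],
    [[0, 0, 0], [0, 0, 0.25]],
    [[0, 0, 0], [0, 0, 0.5]],
    [[0, 0, 0], [0, 0, 0.5]],
    [[0, 0, 0], [0, 0, 0.5]],
    [[0, 0, 0], [0, 0, 0.5]],
    [[0, 0, 0], [0, 0, 0.5]],
    [[0, 0, 0], [0, 0, 0.5]],
    [[0, 0, 0], [0, 0, 0.5]],
    [[0, 0, 0], [0, 0, 0.5]],
    [[0, 0, 0], [0, 0, 0.5]]
  ],
  "fingers": 0.62
}}

```text
clock: 9.15
tool_pos: [0.4836, -0.2712, -0.0311]
eef_rot: [0.707, 0.707, 0.0, -0.0]
contact_force: [0.0, 0.7, 0.4]
opening: 0.622
finger_force: 0.0
```

Request:
{"api": "send_rows", "payload": {
  "targets": [
    [[0, 0, 0], [0, 0, 0]],
    [[0, 0, 0], [0, 0, 0]],
    [[0, 0, 0], [0, 0, 0]],
    [[0, 0, 0], [0, 0, 0]],
    [[0, 0, 0], [0, 0, 0]]
  ],
  "fingers": 0,
  "newtons": 4
}}

```text
clock: 9.78
tool_pos: [0.4834, -0.2714, -0.0311]
eef_rot: [0.707, 0.707, 0.0, -0.0]
contact_force: [-0.4, -1.1, -0.1]
opening: 0.382
finger_force: 4.0
```

Request:
{"api": "send_rows", "payload": {
  "targets": [
    [[0, 0, 0], [0, 0, 0]],
    [[0, 0, -0.1], [0, 0, 0]],
    [[0, 0, -0.3], [0, 0, 0]],
    [[0, 0, -0.5], [0, 0, 0]],
    [[0, 0, -0.5], [0, 0, 0]],
    [[0, 0, -0.5], [0, 0, 0]]
  ],
  "newtons": 30
}}

```text
clock: 10.52
tool_pos: [0.483, -0.2709, 0.1184]
eef_rot: [0.707, 0.707, -0.0, -0.0]
contact_force: [-0.2, 1.1, -0.4]
opening: 0.369
finger_force: 30.0
```

Request:
{"api": "send_rows", "payload": {
  "targets": [
    [[0.15, 0, 0], [0, 0, 0]],
    [[0.35, -0.02, 0], [0, 0, 0]],
    [[0.55, -0.03, 0], [0, 0, 0]],
    [[0.75, -0.04, 0], [0, 0, 0]],
    [[0.9, -0.045, 0], [0, 0, 0]],
    [[0.93, -0.045, 0], [0, 0, 0]],
    [[0.93, -0.045, 0], [0, 0, 0]],
    [[0.93, -0.045, 0], [0, 0, 0]]
  ]
}}

```text
clock: 11.52
tool_pos: [0.4697, 0.0056, 0.1184]
eef_rot: [0.708, 0.706, -0.001, 0.0]
contact_force: [0.4, -0.8, -0.2]
opening: 0.37
finger_force: 30.0
```

```bash
python3 - <<'E'
from plant import *
from h import *
s=get_state();print(s["clock"],s["tool_pos"],s["q"][6])
for z in(.079,.082):print(z,plane("top",(243.0,246.3),z),plane("top",(242.8,246.4),z))
# side shaft: horizontal column of shaft and nut
g=cv2.imread("pics/side0.png").astype(int);print(g[196:214,240:257].min(2))
t=cv2.imread("pics/top0.png").astype(int);print(t[238:255,235:252,0])
c=snapshot("side")["img"];cv2.imwrite("pics/ins.png",cv2.resize(c[140:240,200:300],(560,560),interpolation=cv2.INTER_CUBIC))
E
```

```text
11.525 [0.46969919 0.00562092 0.11841828] 0.15732169110091115
0.079 [0.47135025 0.01041342 0.079     ] [0.47114881 0.01082241 0.079     ]
0.082 [0.47117886 0.01003023 0.082     ] [0.47097814 0.01043777 0.082     ]
[[ 26  39  51  64  67  72  70  68  69  72  70  69  70  71  70  72  75]
 [ 36  47  57  68  68  68  68  68  69  70  71  74  67  68  71  73  73]
 [ 53  62  62  69  70  79  90  94  98  95  83  76  70  68  66  68  72]
 [ 68  67  68  71  88 129 165 185 187 181 148 102  75  73  71  70  68]
 [ 68  69  72  76 119 187 232 244 245 240 207 137  85  68  70  68  71]
 [ 72  69  66  76 124 199 241 250 251 246 217 146  89  74  70  71  68]
 [ 68  67  71  77 120 183 231 243 245 237 201 134  86  75  71  69  70]
 [ 66  70  71  74 108 169 213 230 233 222 184 128  89  76  69  67  68]
 [ 71  72  74  76 109 165 205 225 226 216 182 131  88  72  73  67  70]
 [ 66  75  88  91 116 166 205 220 225 213 184 130  96  88  83  73  72]
 [ 72  87 105 110 114 164 204 220 224 214 183 138 106 108 101  84  86]
 [ 71  86 101 111 125 167 201 220 225 214 188 153 126 125 106  87  91]
 [ 72  80  98 124 142 165 194 216 
[... 900 characters left out ...]
219 221 141 128 252 255 255 255  99 111 172 226 255 102 112]
 [102 115 255 197 147 238 255 255 255 255 110 111 166 194 255 102 112]
 [104 114 255 188 154 255 255 255 255 248  98 114 171 219 255 103 112]
 [105 109 229 240 138 247 255 255 254 157 102 149 168 235 251 106 113]
 [107 105 162 255 147 160 215 200 173 101 146 175 218 255 156 109 114]
 [107 104 111 239 241 178 121 117 122 152 152 171 255 247  93 112 114]
 [108 107 106 147 245 251 235 192 206 163 240 247 237 149 110 114 116]
 [110 109 107 107 160 230 233 234 242 195 246 232 132 108 112 116 116]
 [110 110 110 109 105 104 131 189 194 173 156 104 110 114 114 116 116]
 [109 110 112 111 110 110 108 107 108 108 109 112 113 115 115 116 116]]
```

View pics/ins.png

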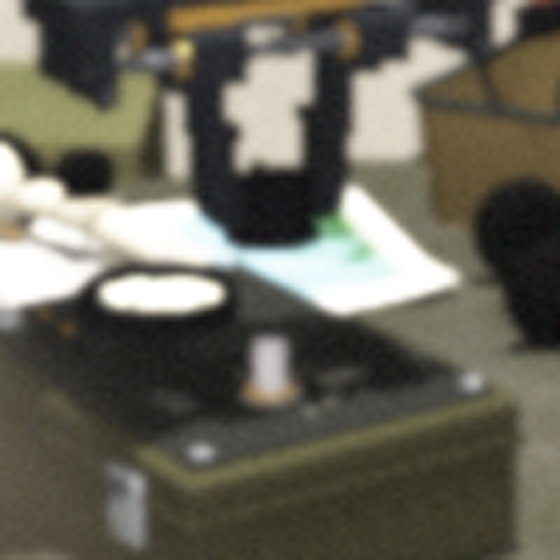

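```bash
python3 - <<'E'
from plant import *
from h import *
for p in((241.3,246.2),(242,246.3),(242.3,246.5)):print(p,plane("top",p,.104),tri(p,(247.6,199.5)))
for X in([.4697,.0056,.15],[.4697,.0056,.104],[.4697,.0104,.104],[.4708,.0104,.104],[.4708,.0104,.079],[.4697,.0056,.079]):print(X,proj("side",X),proj("top",X))
c=snapshot("side")["img"][172:190,232:266].max(2);print(c[8:13]) 
E
```

```text
(241.3, 246.2) [0.47014167 0.01061018 0.104     ] [0.47003763 0.01072354 0.10359676]
(242, 246.3) [0.46993473 0.00921309 0.104     ] [0.46961568 0.00934542 0.10411786]
(242.3, 246.5) [0.46953493 0.00861168 0.104     ] [0.46924765 0.00868603 0.10439365]
[0.4697, 0.0056, 0.15] [248.01423227 181.31484812] [240.74930202 245.02752208]
[0.4697, 0.0056, 0.104] [248.47628386 200.0186695 ] [243.81223483 246.40692708]
[0.4697, 0.0104, 0.104] [247.58597834 199.40335361] [241.40341276 246.42237327]
[0.4708, 0.0104, 0.104] [248.00842133 199.32499432] [241.40847114 245.86691186]
[0.4708, 0.0104, 0.079] [248.25650102 209.21642631] [243.00422965 246.56964534]
[0.4697, 0.0056, 0.079] [248.72147993 209.94419247] [245.33806185 247.09408986]
[[253 253 253 251 246 230 189 135  73  45  34  29  28  29  26  26  27  22
   30  27  27  24  23  41  87 137 166 167 176 194 223 242 251 254]
 [253 253 253 253 251 248 237 195 113  51  33  27  25  24  27  25  27  23
   31  27  27  20  24  41  86 138 175 187 183 195 216 232 246 252]
 [253 252 252 252 253 252 249 225 152  79  47  34  28  33  26  33  30  29
   33  36  35  35  54  84 127 176 203 209 212 216 223 230 239 247]
 [254 253 253 252 252 253 251 242 206 150 110  81  70  65  59  59  62  64
   67  71  80  93 123 165 198 228 236 238 238 235 232 230 229 237]
 [254 254 253 253 253 253 252 249 241 226 189 173 162 158 157 158 158 158
  161 166 170 182 203 226 238 243 245 245 244 241 237 227 217 223]]
```

Request:
{"api": "send_rows", "payload": {
  "targets": [
    [[0.014, 0.001, 0], [0, 0, 0]],
    [[0.014, 0.001, 0.06], [0, 0, 0]],
    [[0.014, 0.001, 0.12], [0, 0, 0]],
    [[0.014, 0.001, 0.14], [0, 0, 0]],
    [[0.014, 0.001, 0.14], [0, 0, 0]],
    [[0.014, 0.001, 0.14], [0, 0, 0]]
  ]
}}

```text
clock: 12.38
tool_pos: [0.4707, 0.0118, 0.0774]
eef_rot: [0.707, 0.707, 0.0, 0.0]
contact_force: [-1.0, 0.3, 0.3]
opening: 0.373
finger_force: 30.0
```

Request:
{"api": "send_rows", "payload": {
  "targets": [
    [[-0.007, -0.002, 0], [0, 0, 0]],
    [[-0.007, -0.002, 0.01], [0, 0, 0]],
    [[-0.007, -0.002, 0.02], [0, 0, 0]],
    [[-0.007, -0.002, 0.02], [0, 0, 0]],
    [[-0.007, -0.002, 0.02], [0, 0, 0]]
  ]
}}

```text
clock: 13.0
tool_pos: [0.4698, 0.0103, 0.0709]
eef_rot: [0.707, 0.707, 0.0, -0.0]
contact_force: [-0.7, 1.6, 0.4]
opening: 0.373
finger_force: 30.0
```

Request:
{"api": "send_rows", "payload": {
  "targets": [
    [[0, 0, 0.007], [0, 0, 0]],
    [[0, 0, 0.007], [0, 0, 0]],
    [[0, 0, 0.007], [0, 0, 0]]
  ]
}}

```text
clock: 13.38
tool_pos: [0.4698, 0.0105, 0.0686]
eef_rot: [0.707, 0.707, 0.0, -0.0]
contact_force: [0.2, 3.9, -1.8]
opening: 0.374
finger_force: 30.0
```

Request:
{"api": "send_rows", "payload": {
  "targets": [
    [[0, 0, 0.005], [0, 0, 0]],
    [[0, 0, 0.005], [0, 0, 0]],
    [[0, 0, 0.005], [0, 0, 0]]
  ]
}}

```text
clock: 13.75
tool_pos: [0.4699, 0.0105, 0.0673]
eef_rot: [0.707, 0.707, 0.0, -0.0]
contact_force: [0.5, 5.3, -0.3]
opening: 0.373
finger_force: 30.0
```

Request:
{"api": "send_rows", "payload": {
  "targets": [
    [[0.003, 0, 0], [0, 0, 0]],
    [[0.003, 0, 0], [0, 0, 0]],
    [[0.003, 0, 0], [0, 0, 0]]
  ]
}}

```text
clock: 14.12
tool_pos: [0.4699, 0.0107, 0.0673]
eef_rot: [0.707, 0.707, 0.0, 0.0]
contact_force: [1.4, 3.3, -1.6]
opening: 0.372
finger_force: 30.0
```

```bash
python3 - <<'E'
from plant import *
s=get_state();print(s["clock"],s["tool_pos"],s["contact_force"],s["moment"],s["opening"])
E
```

```text
14.125 [0.46991811 0.0106918  0.06730301] [ 1.35561904  3.34432336 -1.59941686] [ 0.85284945 -0.1526019  -0.06313204] 0.3717952211987772
```

Request:
{"api": "send_rows", "payload": {
  "targets": [
    [[0.003, 0, 0.005], [0, 0, 0]],
    [[0.003, 0, 0.01], [0, 0, 0]],
    [[0.003, 0, 0.01], [0, 0, 0]]
  ]
}}

```text
clock: 14.5
tool_pos: [0.4699, 0.011, 0.0644]
eef_rot: [0.707, 0.707, -0.0, 0.0]
contact_force: [1.1, 1.7, 3.6]
opening: 0.373
finger_force: 30.0
```

```bash
python3 - <<'E'
from plant import *
from h import *
s=get_state();print(s["clock"],s["tool_pos"],s["contact_force"],s["moment"],s["opening"])
c=snapshot("side")["img"];t=snapshot("top")["img"]
cv2.imwrite("pics/seat.png",cv2.resize(c[150:230,200:300],(700,560),interpolation=cv2.INTER_CUBIC))
E
```

```text
14.5 [0.46990799 0.01095685 0.06439932] [1.06515702 1.70175529 3.63225126] [ 0.20082111 -0.06054908 -0.06510211] 0.37281787123991
```

```bash
python3 - <<'E'
from plant import *
from h import *
c=snapshot("side")["img"].min(2);print(c[188:216,246:251].T)
a=cv2.imread("pics/side0.png").min(2);print(a[188:216,246:251].T[2])
for z in(.104,.0955,.089):print(z,proj("side",[.461,-.008,z]),proj("side",[.47,.011,z]))
E
```

```text
[[185 126  82  51  35  27  21  21  21  24  21  26  22  25  24  22  32  48
  102 146 165 150 122  97  72  53  57  66]
 [211 155 100  60  33  22  24  21  20  24  24  23  18  19  23  23  29  58
  115 163 181 170 138 110  84  64  64  69]
 [227 182 118  64  35  20  21  26  23  26  16  21  23  25  24  27  31  60
  113 166 186 177 147 116  89  72  71  69]
 [234 206 147  76  36  21  21  23  23  18  21  24  20  23  19  27  35  59
  106 157 177 166 138 111  88  68  69  72]
 [236 219 167  98  43  22  20  23  22  25  25  16  21  25  23  27  30  52
   96 137 153 141 119 100  80  72  67  66]]
[227 185 125  88  73  70  72  71  69  69  98 187 245 251 245 233 226 225
 224 225 220 212 203 204 171 114  79  72]
0.104 [247.64492542 202.42648303] [247.59035169 199.30538928]
0.0955 [247.73232525 205.86066155] [247.67633444 202.68664672]
0.089 [247.79882178 208.47349257] [247.74175879 205.25944874]
```

The knob's lower edge is at side row 206, so its underside is at about 0.0955. That is 8 mm below the shaft's end, so the shaft is in the bore and I keep pushing down.

Request:
{"api": "send_rows", "payload": {
  "targets": [
    [[0.001, 0, 0.005], [0, 0, 0]],
    [[0.001, 0, 0.01], [0, 0, 0]],
    [[0.001, 0, 0.015], [0, 0, 0]],
    [[0.001, 0, 0.015], [0, 0, 0]]
  ]
}}

```text
clock: 15.15
tool_pos: [0.4699, 0.0111, 0.0598]
eef_rot: [0.707, 0.707, -0.0, 0.0]
contact_force: [0.1, -1.5, 6.1]
opening: 0.373
finger_force: 30.0
```

Request:
{"api": "send_rows", "payload": {
  "targets": [
    [[0, 0, 0.007], [0, 0, 0]],
    [[0, 0, 0.007], [0, 0, 0]],
    [[0, 0, 0.007], [0, 0, 0]]
  ]
}}

```text
clock: 15.52
tool_pos: [0.4699, 0.0111, 0.0578]
eef_rot: [0.708, 0.707, -0.0, 0.0]
contact_force: [0.7, -1.4, 7.4]
opening: 0.373
finger_force: 30.0
```

Request:
{"api": "send_rows", "payload": {
  "targets": [
    [[0, 0, 0.007], [0, 0, 0]],
    [[0, 0, 0.01], [0, 0, 0]],
    [[0, 0, 0.01], [0, 0, 0]]
  ]
}}

```text
clock: 15.9
tool_pos: [0.47, 0.0111, 0.0549]
eef_rot: [0.708, 0.707, -0.0, 0.0]
contact_force: [0.1, 0.1, 7.4]
opening: 0.372
finger_force: 30.0
```

Request:
{"api": "send_rows", "payload": {
  "targets": [
    [[0, 0, 0.005], [0, 0, 0]],
    [[0, 0, 0.007], [0, 0, 0]],
    [[0, 0, 0.007], [0, 0, 0]]
  ]
}}

```text
clock: 16.27
tool_pos: [0.47, 0.0111, 0.0528]
eef_rot: [0.708, 0.707, 0.0, 0.0]
contact_force: [1.1, -1.3, 7.4]
opening: 0.373
finger_force: 30.0
```

```bash
python3 - <<'E'
from plant import *
from h import *
s=get_state();print(s["clock"],s["tool_pos"],s["contact_force"],s["moment"],s["opening"])
c=snapshot("side")["img"];print(c.min(2)[198:216,247:250].T)
d=cv2.absdiff(c,cv2.imread("pics/side0.png")).max(2)[186:200,212:245];print("needle diff",d.max())
E
```

```text
16.275 [0.46996521 0.01112072 0.0528305 ] [ 1.06737502 -1.32335982  7.43687818] [-0.20984648 -0.03582805 -0.07881402] 0.3734874081410797
[[18 20 22 22 22 23 20 21 22 28 27 24 50 69 71 64 62 68]
 [17 24 17 23 21 22 21 27 22 25 24 36 59 81 81 72 64 68]
 [21 23 20 21 19 21 24 25 22 26 25 37 58 85 84 69 68 71]]
needle diff 224
```

Request:
{"api": "send_rows", "payload": {
  "targets": [
    [[0, 0, 0.004], [0, 0, 0]],
    [[0, 0, 0.004], [0, 0, 0]],
    [[0, 0, 0.004], [0, 0, 0]]
  ]
}}

```text
clock: 16.7
tool_pos: [0.47, 0.0111, 0.0518]
eef_rot: [0.708, 0.707, 0.0, 0.001]
contact_force: [0.2, -1.0, 9.3]
opening: 0.371
finger_force: 30.0
```

Request:
{"api": "send_rows", "payload": {
  "targets": [
    [[0, 0, 0.004], [0, 0, 0]],
    [[0, 0, 0.004], [0, 0, 0]],
    [[0, 0, 0.004], [0, 0, 0]]
  ]
}}

```text
clock: 17.08
tool_pos: [0.4701, 0.0111, 0.0514]
eef_rot: [0.708, 0.707, 0.0, 0.001]
contact_force: [-0.9, -1.3, 19.6]
opening: 0.373
finger_force: 30.0
```

Hard stop reached: the knob is seated and fully pressed. I'll turn it clockwise from pointer yaw about 1.45 to 0.08, which is 1.37 rad or 0.436 units, in two parts.

Request:
{"api": "send_rows", "payload": {
  "targets": [
    [[0, 0, -0.001], [0, 0, 0.02]],
    [[0, 0, -0.001], [0, 0, 0.06]],
    [[0, 0, -0.001], [0, 0, 0.1]],
    [[0, 0, -0.001], [0, 0, 0.14]],
    [[0, 0, -0.001], [0, 0, 0.18]],
    [[0, 0, -0.001], [0, 0, 0.22]],
    [[0, 0, -0.001], [0, 0, 0.22]],
    [[0, 0, -0.001], [0, 0, 0.22]]
  ]
}}

```text
clock: 18.08
tool_pos: [0.4707, 0.0107, 0.0515]
eef_rot: [0.905, 0.425, 0.001, 0.001]
contact_force: [-0.0, -0.8, 15.6]
opening: 0.371
finger_force: 30.0
```

```bash
python3 - <<'E'
from plant import *
from h import *
s=get_state();print(s["clock"],s["tool_pos"],s["eef_rot"],s["contact_force"],s["moment"],s["opening"],s["q"][6])
E
```

```text
18.075 [0.47065234 0.0106848  0.05149072] [0.90516999 0.42504746 0.00091943 0.00105392] [-0.04648091 -0.82309834 15.62459267] [-0.32335948  0.17444449 -0.00966228] 0.3712591231065429 -0.1938547614971201
```

Request:
{"api": "send_rows", "payload": {
  "targets": [
    [[0, 0, 0], [0, 0, 0.04]],
    [[0, 0, 0], [0, 0, 0.08]],
    [[0, 0, 0], [0, 0, 0.12]],
    [[0, 0, 0], [0, 0, 0.16]],
    [[0, 0, 0], [0, 0, 0.2]],
    [[0, 0, 0], [0, 0, 0.216]],
    [[0, 0, 0], [0, 0, 0.216]],
    [[0, 0, 0], [0, 0, 0.216]]
  ]
}}

```text
clock: 19.08
tool_pos: [0.4707, 0.0102, 0.0515]
eef_rot: [0.995, 0.099, 0.001, 0.001]
contact_force: [0.6, -1.2, 14.6]
opening: 0.375
finger_force: 30.0
```

```bash
python3 - <<'E'
from plant import *
from h import *
s=get_state();print(s["clock"],s["tool_pos"],s["contact_force"],s["moment"],s["q"][6])
y=R.from_quat(s["eef_rot"]).apply([0,1,0]);print("tool yaw",np.arctan2(y[1],y[0]))
t=snapshot("top")["img"];c=snapshot("side")["img"]
cv2.imwrite("pics/fin.png",np.hstack([cv2.resize(t[190:290,190:290],(400,400),interpolation=cv2.INTER_CUBIC),cv2.resize(c[150:230,200:280],(400,400),interpolation=cv2.INTER_CUBIC)]))
E
```

```text
19.075 [0.47073758 0.01018893 0.05149561] [ 0.62784051 -1.1672245  14.56657463] [-0.37879071  0.12015202  0.00596877] -0.5849165083003611
tool yaw -1.3717069436459925
```

View pics/fin.png

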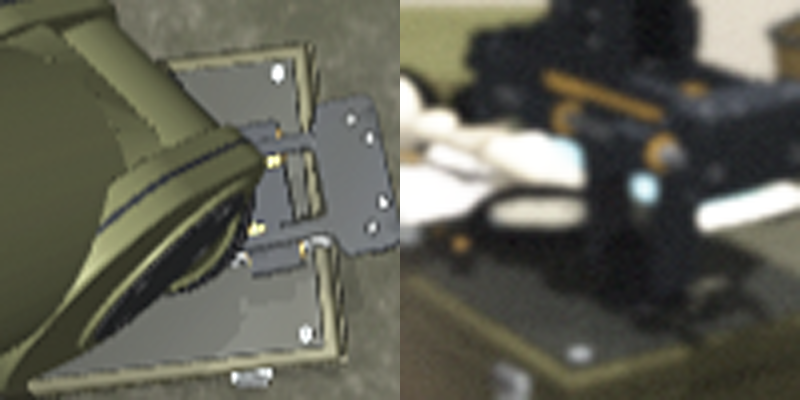

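The pointer is hidden by the gripper, so I check its angle from the first pictures in both views, along with the test set's yaw.

```bash
python3 - <<'E'
from h import *
def ang(a,b):d=b-a;return np.arctan2(d[1],d[0])
t=cv2.imread("pics/top0.png").min(2).astype(float);s=cv2.imread("pics/side0.png").min(2).astype(float)
def axis(n,im,x,y,w,h,th,z):
    c=im[y:y+h,x:x+w];W=np.clip(c-th,0,None);ys,xs=np.mgrid[y:y+h,x:x+w]
    P=np.array([plane(n,p,z)[:2] for p in zip(xs[W>0],ys[W>0])]);w_=W[W>0];m=np.average(P,0,w_)
    ev,V=np.linalg.eigh(np.cov(P.T,aweights=w_));a=np.arctan2(V[1,1],V[0,1])%np.pi;print(n,len(w_),m.round(4),"angle",a.round(3),ev[1]/ev[0])
axis("top",t,367,236,13,9,100,.03)
axis("side",s,310,271,11,9,110,.03)
axis("top",t,237,220,8,17,150,.079)
k=np.array([.4834,-.2712])
m=t[236:246,361:367];print(m.astype(int))
print("mark",[ang(k,plane("top",p,.004)[:2]) for p in((364.3,240),(364.3,240.5),(364.3,241))])
E
```

```text
top 26 [ 0.4853 -0.2628] angle 1.435 9.503338478439938
side 24 [ 0.4843 -0.2591] angle 1.411 6.786697512710658
top 19 [0.5065 0.0141] angle 0.111 90.97859551272866
[[ 94  97  93  93  80  54]
 [ 94  97  93  87  59  54]
 [ 91  92  92  78  57  54]
 [ 87  88  88  63  54  52]
 [ 88  88  90 128 112  61]
 [ 88  88  89 121 106  58]
 [ 88  89  88  57  52  53]
 [ 89  89  89  61  59  55]
 [ 88  89  89  78  59  56]
 [ 88  89  89  89  59  60]]
mark [np.float64(1.377859048858975), np.float64(1.4257546414683004), np.float64(1.474152122873742)]
```

Pointer yaw at the grasp was 1.43 and the tool has turned -1.37, so the pointer is now at about 0.06. The long mark is at about 0.09, well within tolerance. The knob is pressed at the stop with about 15 N down and a 30 N grip, so I'm handing in.

```bash
python3 -c "
from plant import *
print(finish_job());s=get_state();print(s['clock'],s['tool_pos'],s['contact_force'],s['finger_force'])"
```

```text
the job is handed in; nothing more can be done
None
the job is handed in; nothing more can be done
```

I handed the job in with the knob seated on the D-shaft, its pointer about 0.03 rad from the long mark by calculation (the gripper hid it), pressed to its stop with about 15 N and gripped at 30 N; I never read the needle directly or re-measured the bystanders, and the hand-in gave no verdict.

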